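Let the lens case lid down on a finger

TASK

The animator's lens case stands open with its lid leaning back. Tip the lid forward with a fingertip, catch it on the back of your fingers as it falls, and let it down slowly until it is fully shut, without letting it drop or slam on the lenses, then take your hand away. Do not grip or pinch the lid, do not force it, and leave the lens, the puppet and the paint jar beside the case where they stand.

Things in the scene. Friction and masses are not known exactly. Their poses are not given: they have to be found in the camera images.
- case: Black lens case with bright metal edges, fixed on the bench: 140 mm deep (its x), 240 wide (its y), body 90 high. Origin: centre of its underside; x points from the front (lip side) to the hinge side, z up. Its front is plain under the lip; latch plates stand out 7 mm at 92 mm either side of the middle, a handle 23 mm on the +y end. Nothing else stands before or behind it. Lenses inside rise 16 mm above the rim.
- lid (a joint): Lid angle, rad: 0 shut, 1.57 upright, 1.75 its stop, leaning back. Balance at about 1.37. The stiff greased hinge (friction 0.10 Nm, damping 0.35 Nm s/rad) holds it from about 1.1 to 1.6; tipped below about 0.95 it falls shut by itself, slowly at first, in 2 to 3 s, and would slam at 0.55 to 0.8 rad/s.
- lid_middle (a point): Centre of the lid's outer face. The lid is a black hollow shell, 140 by 240 mm, 25 mm deep, about 0.45 kg. For the glass beneath, its lip should come down the last 30 mm slower than about 60 mm/s. It should never be pushed or squeezed with more than about 15 N; resting on a finger, the lip weighs about 2 N. Axes as lip_edge.
- lip_edge (a point): Middle of the lower front edge of the lid's lift lip, 160 mm from the hinge line: an aluminium strip 140 mm long (y), 6 thick, 20 out from the lid's front wall. Shut, its underside is 90 mm above the bench, 20 mm proud of the case front, so a finger sloping forward and down can carry its edge until shut. Axes turn with the lid: x from lip to hinge, z out of the lid's outer face (up when shut).
- lid_hinge (a point): Middle of the hinge line, at the rear top edge of the case body, 90.5 mm above the bench; axes as the case (y along the hinge).
- spare_lens: Spare black lens standing beside the case's +y end: 64 mm across, 70 mm high, origin at the centre of its underside. Leave it alone.
- puppet: Clay puppet with a round yellow head on a 60 mm wooden disc, 117 mm high, beside the case's -y end; origin at the centre of its underside. Leave it alone.
- paint_jar: Small paint jar with a yellow cap, 48 mm across, 55 mm high, beside the case's -y end; origin at the centre of its underside. Leave it alone.

How it is judged:
On the way, in this order (a step that is already met when the one before it is completed fails the run):
1. the lid has been tipped and caught: part-way down (between 0.06 and 0.9 rad) it rests on the fingers and comes down slower than 0.3 rad/s (value of joint lid between 0.06 and 0.9 rad and velocity of joint lid between -0.3 and 0.3 rad/s and contact force between the fingers and lid above 0.5 N), for 0.3 s.
2. the lid is down and shut (value of joint lid below 0.015 rad), for 0.2 s.
At the end, for the whole second after the job is handed in: The lid is shut (within 0.015 rad, 3 mm at the lip) and at rest, and the lens, the puppet and the jar are within 15 mm of where they stood (value of joint lid below 0.015 rad and velocity of joint lid between -0.05 and 0.05 rad/s and distance of each of spare_lens, puppet, paint_jar from where it was at the start of the episode below 0.015 m); the robot touches nothing.
It fails at once if the lid drops or slams: faster than 0.45 rad/s (about 70 mm/s at the lip) within its last 0.2 rad (value of joint lid between 0.025 and 0.2 rad and velocity of joint lid below -0.45 rad/s).
It fails at once if the lid is pinched or forced with more than 15 N (contact force between the arm and lid above 15 N).
It fails at once if the lid is pinched or forced with more than 15 N by the fingers (contact force between the fingers and lid above 15 N).
It fails at once if the lens, the puppet or the jar is moved more than 15 mm, lifted or knocked over (not (distance of spare_lens from where it was at the start of the episode below 0.015 m) or not (distance of puppet from where it was at the start of the episode below 0.015 m) or not (distance of paint_jar from where it was at the start of the episode below 0.015 m)).
It also fails if it takes over 48 s, if anything falls off the work surface, if the arm or the gripper's body presses on something with over 40 N, if the wrist force passes 120 N, or if a joint passes its speed limit or range.

ROBOT

A 6-joint arm with a two-finger parallel gripper is mounted at the origin on the work surface. World frame = base frame: x ahead of the robot, y to its left, z up, the work surface at z = 0. Lengths are in m, angles in rad, forces in N, time in s.
With the tool pointing down it reaches from about 0.3 to 0.75 m from the base axis. Payload 8.5 kg.
Tool frame: the origin (TCP) lies at the very end of the fingers, on their centre line; the grasp point (between the pads) lies 19 mm behind it; z points along the fingers, y is the line along which they close (so a half turn about z gives the same grasp; the last joint's range is limited). The gripper opens to 85 mm and grips with 20 to 120 N. Pads are 22 mm wide; open, the fingers measure 114 mm over their backs; the gripper's body (76 mm by 85 mm) begins 54 mm behind the grasp point. The pads swing forward as they close: fully open they stand 13 mm farther back than shut.
Start: joints at [1.107, 0.381, 1.297, -0, 1.464, -0.215], TCP at [0.135, 0.533, 0.231] pointing down, gripper open.
Joint ranges: [-3.11, 3.11], [-0.89, 2.33], [0.22, 2.48], [-1.42, 4.56], [0.17, 2.85], [-2.88, 2.88]. Speed limits (rad/s): [2.39, 2.39, 3.14, 3.14, 3.14, 3.14].

INTERFACE

Orientations are given as a rotation vector (axis times angle).
In Python, from bench import r, eyes gives the robot as it stands.
- The arm moves only by the shell command python3 -m crank 'ROWS' [FORCE]. ROWS is JSON, a list of rows, each an object with "grip": the finger opening in cm, from 0 to 8.54; "xyz": the shift along the tool's x, y, z in cm, a list of three; "spin": the turn about the tool's z in rad. A call has 1 to 5 rows; each row shifts and turns the commanded pose from where the row before left it, along the tool's axes as they then stand; what a row does not reach is not made up. A row lasts 1/8 s, in which the tool goes at most 62.5 mm and 10.7 degrees, less where a joint would pass 70% of its speed; a pose out of reach is approached as far as the arm can. A call is refused whole if a number of a shift passes 6.25 or a number of a turn 0.188, either way. A call with a gripper value outside its range is refused whole. The fingers move at their own pace and stop on an object; FORCE is the grip in N (left out, the last holds). Time passes only in rows, so rows that do not move let the fingers close. It gives the time, the measured TCP pose, the force, the opening and the grip force at its end, in the units of the state.
- r.state(): the state, without advancing time (a new reading comes with each control period).
- eyes.capture(name): name is "scene" or "top" or "wrist"; returns the picture (420x560x3 uint8, blue, green, red); there is no depth.
- eyes.camera_params(name): a dict with "intrinsics" (3x3 intrinsics, pixels), "rvec" (rotation vector, rad) and "tvec" (3), from world to camera coordinates, as OpenCV has them; the wrist camera has in their place "tool_from_camera" (4x4, takes a point from camera to tool coordinates, whose origin is the TCP and whose axes are the flange's). Camera axes: x right, y down, z forward; pixel columns grow to the right and rows downward; lengths in m; the calibration is good to about 2 mm. A picture is of the moment at which its call begins: read the wrist's pose just before it. camera_params takes no time and is no camera call.
- r.close_job(): hands the job in; it is judged then, once.
The state is a dict: "time": time; "qpos": joint angles; "qvel": joint speeds; "effort": joint torques, N m; "tcp_pos": TCP position; "orientation": TCP orientation; "ft_force": force on the tool from outside, world axes, zero at the start; "ft_torque": the same for the moment, N m; "width": opening from 0.0 (shut) to 1.0 (fully open); "gripper_force": force on a finger pad.
Only numpy, scipy, OpenCV 4.12 (cv2) and the standard library are available. Lean on these libraries where they do the work, as an engineer would, in place of code of your own. Each camera call takes 0.05 s, during which the arm holds its last target. There are 200 camera calls.

## Working session

There is one attempt and no reset: what is moved stays moved. The work goes in short steps, Python scripts to look and compute and a shell command to move; the robot and the scene stay as the last step left them, time stands still between calls to the robot, and variables do not carry over. Pictures are saved under pics/ and viewed, at most 10 in all, crops included, and the job is handed in when it is done.

```bash
mkdir -p pics; ls; cat > h.py <<'E'
import numpy as np, cv2
from bench import r, eyes
def cam(n):
    p=eyes.camera_params(n); K=np.array(p["intrinsics"]); R=cv2.Rodrigues(np.array(p["rvec"],float))[0]; return K,R,np.array(p["tvec"],float).ravel()
def ray(n,u,v):
    K,R,t=cam(n); return -R.T@t, R.T@np.linalg.inv(K)@np.array([u,v,1.])
def onz(n,u,v,z):
    o,d=ray(n,u,v); return o+d*(z-o[2])/d[2]
def proj(n,P):
    K,R,t=cam(n); q=K@(R@np.array(P)+t); return q[:2]/q[2]
E
python3 - <<'E'
from h import *
for n in("scene","top"):
    cv2.imwrite(f"pics/{n}0.png",eyes.capture(n)); K,R,t=cam(n); print(n,-R.T@t,R[2],K[0,0])
s=r.state(); print(s["time"],s["tcp_pos"],s["orientation"],s["width"],s["ft_force"])
E
```

```text
pics
scene [1.2886079  0.39738167 1.00705774] [-0.56230297 -0.31052555 -0.76641324] 504.12609701832605
top [0.40926699 0.0158757  1.09154831] [ 0.22669285 -0.00895277 -0.97392515] 475.04367238460526
0.1 [0.13531814 0.5328384  0.23077286] [-3.89798367e-01 -3.11686706e+00  1.90044313e-03] 0.9988353516774012 [-0.66346296 -2.06998502 -0.25159682]
```

View pics/scene0.png

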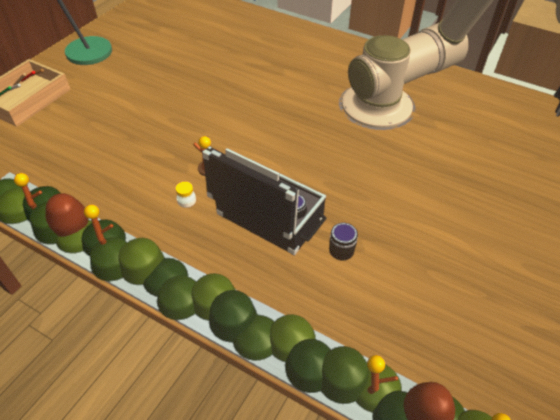

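View pics/top0.png

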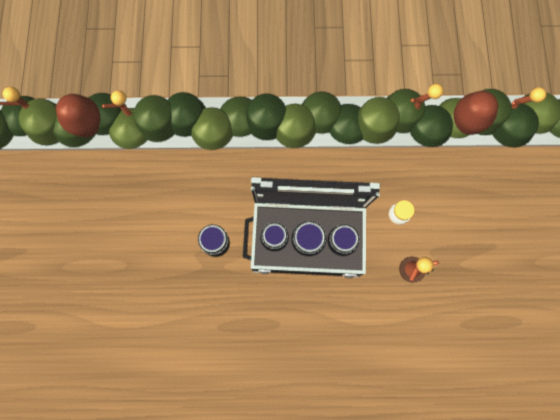

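The scene view shows the open case with the lens to its +y side and the jar and puppet on its -y side. In the top view the rim corners lie at about (254,205), (367,208), (365,273) and (251,270), and the front faces the robot. I'll zoom in to refine these.

```bash
python3 - <<'E'
from h import *
im=cv2.imread("pics/top0.png")
cv2.imwrite("pics/crop.png",cv2.resize(im[165:295,190:450],None,fx=3,fy=3,interpolation=cv2.INTER_CUBIC))
for u,v in[(254,205),(367,208),(365,273),(251,270)]: print(onz("top",u,v,.09).round(3))
for n,u,v,z in[("lens",213,239,.07),("pup",425,265,.105),("jar",404,210,.055)]: print(n,onz("top",u,v,z).round(3))
E
```

```text
[0.647 0.061 0.09 ]
[ 0.638 -0.183  0.09 ]
[ 0.499 -0.172  0.09 ]
[0.507 0.068 0.09 ]
lens [0.577 0.151 0.07 ]
pup [ 0.512 -0.295  0.105]
jar [ 0.641 -0.273  0.055]
```

View pics/crop.png

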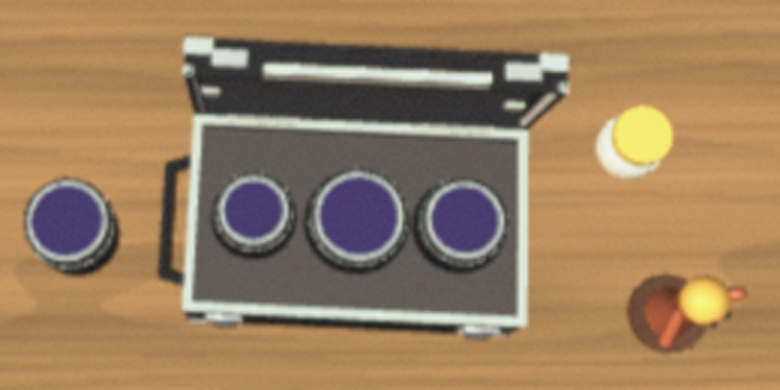

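```bash
cat >> h.py <<'E'
from scipy.spatial.transform import Rotation as Ro
def go(x,y,z,yaw=None):
    "remaining shift in tool axes (cm) to world point"
    s=r.state(); R=Ro.from_rotvec(s["orientation"]).as_matrix(); d=R.T@(np.array([x,y,z])-s["tcp_pos"])*100
    print("t",s["time"],"tcp",np.round(s["tcp_pos"],4),"phi",np.degrees(np.arctan2(R[1,1],R[0,1])).round(1),"F",np.round(s["ft_force"],2),"shift cm",d.round(2))
E
python3 -m crank '[{"grip":8.54,"xyz":[-3.7,-4,-0.9],"spin":0},{"grip":8.54,"xyz":[-3.7,-4,-0.9],"spin":0},{"grip":8.54,"xyz":[-3.7,-4,-0.9],"spin":0},{"grip":8.54,"xyz":[-3.7,-4,-0.9],"spin":0},{"grip":8.54,"xyz":[-3.7,-4,-0.9],"spin":0}]'
python3 -m crank '[{"grip":8.54,"xyz":[-3.7,-4,-0.9],"spin":0},{"grip":8.54,"xyz":[-3.7,-4,-0.9],"spin":0},{"grip":8.54,"xyz":[-3.7,-4,-0.9],"spin":0},{"grip":8.54,"xyz":[-3.7,-4,-0.9],"spin":0},{"grip":8.54,"xyz":[-3.7,-4,-0.9],"spin":0}]'
python3 - <<'E'
from h import *
go(.45,-.057,.33)
im=eyes.capture("scene"); t=r.state()["tcp_pos"]; u,v=proj("scene",t).astype(int); print(u,v)
c=im[max(v-110,0):v+40,max(u-100,0):u+100]
cv2.imwrite("pics/grip.png",cv2.resize(c,None,fx=4,fy=4,interpolation=cv2.INTER_CUBIC))
E
```

```text
time: 0.72
tcp_pos: [0.2658, 0.2921, 0.2765]
orientation: [-0.389, -3.117, 0.0]
ft_force: [1.5, 1.0, 0.2]
width: 0.998
gripper_force: 0.0
time: 1.35
tcp_pos: [0.3959, 0.0525, 0.3215]
orientation: [-0.39, -3.117, -0.0]
ft_force: [0.1, 0.1, 1.0]
width: 0.999
gripper_force: 0.0
t 1.35 tcp [0.3959 0.0525 0.3215] phi 75.7 F [0.12 0.11 0.97] shift cm [-7.94 -9.28 -0.85]
346 89
```

View pics/grip.png

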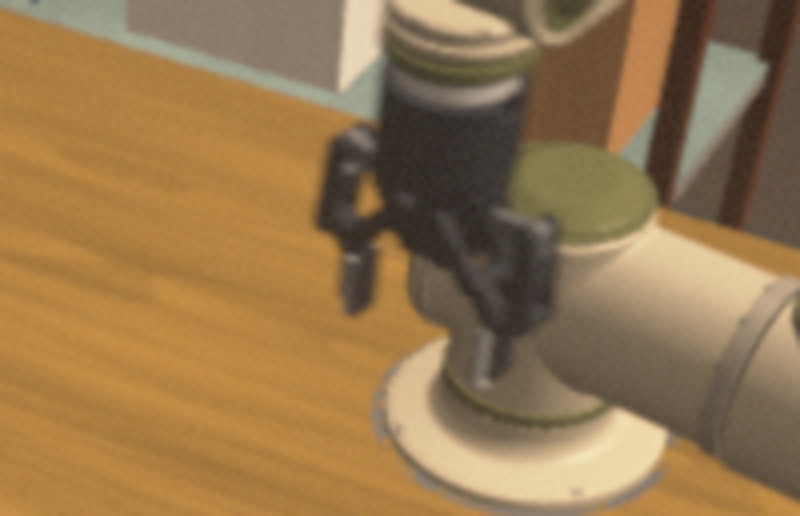

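The grip view shows the open gripper with its left tip at about (355,310) and its right tip at (485,380). The finger backs do not slope usefully for a vertical tool. I'll use the closed fingers instead, pushing from behind, then hopping over to catch the lip edge in front and backing off slowly.

```bash

python3 -m crank '[{"grip":0,"xyz":[-5.5,-0.4,-0.6],"spin":0},{"grip":0,"xyz":[-5.5,-0.4,0],"spin":0},{"grip":0,"xyz":[-5.5,-0.4,0],"spin":0},{"grip":0,"xyz":[-5.5,-0.4,0],"spin":0},{"grip":0,"xyz":[-5.5,-0.4,0],"spin":0}]' 20
python3 -m crank '[{"grip":0,"xyz":[-5.5,-0.4,0],"spin":0},{"grip":0,"xyz":[-2,-0.4,0],"spin":-0.108},{"grip":0,"xyz":[0,0,0],"spin":-0.108},{"grip":0,"xyz":[0,0,0],"spin":0}]'
python3 - <<'E'
from h import *
go(.725,-.06,.20)
im=eyes.capture("top");cv2.imwrite("pics/t1.png",cv2.resize(im[120:320,180:460],None,fx=2.8,fy=2.8))
print(proj("top",r.state()["tcp_pos"]))
E
```

```text
time: 2.02
tcp_pos: [0.6586, -0.0333, 0.3268]
orientation: [-0.39, -3.117, -0.0]
ft_force: [0.8, 0.3, 1.0]
width: 0.001
gripper_force: 0.0
time: 2.52
tcp_pos: [0.728, -0.0591, 0.3264]
orientation: [-0.053, -3.14, -0.0]
ft_force: [-0.4, -0.1, -0.4]
width: 0.001
gripper_force: 0.0
t 2.525 tcp [ 0.728  -0.0591  0.3264] phi 88.1 F [-0.42 -0.11 -0.36] shift cm [ 0.28 -0.11 12.64]
[317.74726006 127.13795733]
```

View pics/t1.png

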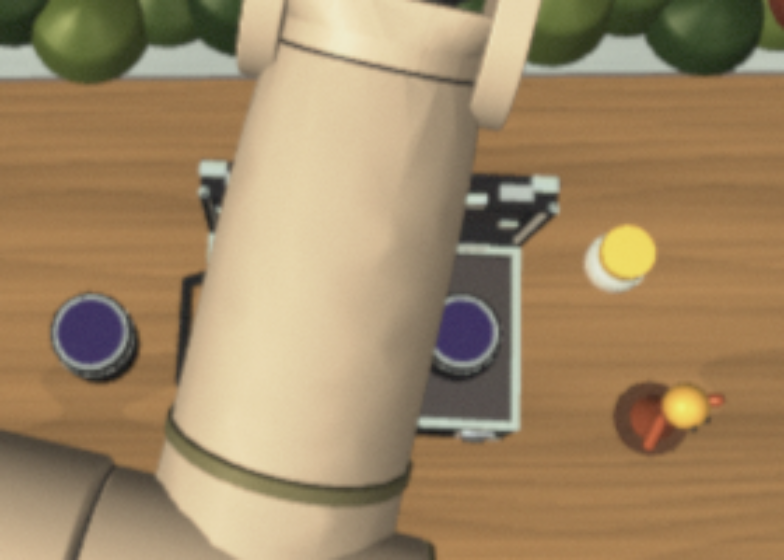

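The top view shows the arm over the lid with the gripper behind it. The lens at (92,330), jar at (625,252) and puppet at (685,405) have not moved. I'll go down behind the lid.

```bash

python3 -m crank '[{"grip":0,"xyz":[0,0,3],"spin":0},{"grip":0,"xyz":[0,0,4],"spin":0},{"grip":0,"xyz":[0,0,4],"spin":0},{"grip":0,"xyz":[0,0,1.3],"spin":0},{"grip":0,"xyz":[0,0,0],"spin":0}]'
python3 -m crank '[{"grip":0,"xyz":[0.5,0,0],"spin":0},{"grip":0,"xyz":[0.5,0,0],"spin":0},{"grip":0,"xyz":[0.5,0,0],"spin":0},{"grip":0,"xyz":[0.5,0,0],"spin":0},{"grip":0,"xyz":[0.5,0,0],"spin":0}]'
python3 - <<'E'
from h import *
go(.60,-.06,.205)
im=eyes.capture("scene");cv2.imwrite("pics/s2.png",cv2.resize(im[90:290,140:420],None,fx=2.8,fy=2.8))
E
```

```text
time: 3.2
tcp_pos: [0.7279, -0.059, 0.2048]
orientation: [-0.053, -3.141, -0.0]
ft_force: [1.0, -0.0, 0.7]
width: -0.003
gripper_force: 0.0
time: 3.82
tcp_pos: [0.7025, -0.0582, 0.2045]
orientation: [0.052, 3.141, -0.0]
ft_force: [0.7, -0.0, 0.1]
width: 0.003
gripper_force: 0.0
t 3.825 tcp [ 0.7025 -0.0582  0.2045] phi 88.1 F [ 0.73 -0.04  0.07] shift cm [10.24 -0.51 -0.06]
```

View pics/s2.png

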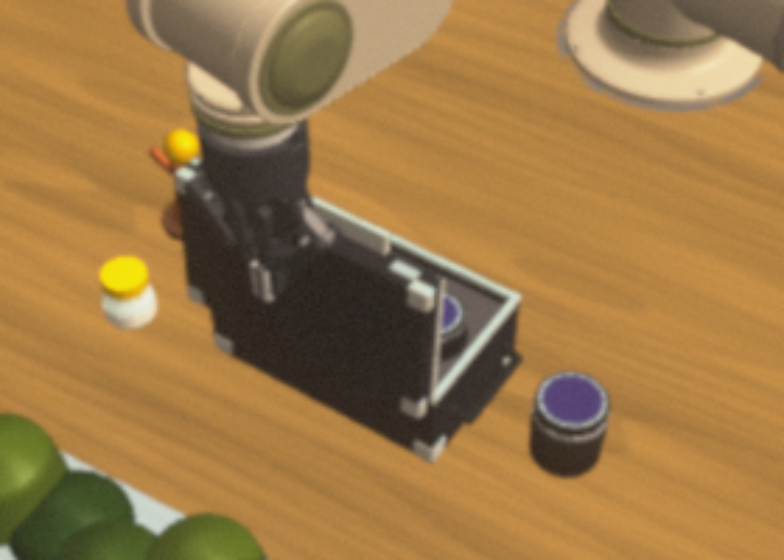

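The scene view shows the closed fingertips right behind the lid's outer face, at (265,285). Next I'll push forward.

```bash

python3 -m crank '[{"grip":0,"xyz":[0.6,0,0],"spin":0},{"grip":0,"xyz":[0.7,0,0],"spin":0},{"grip":0,"xyz":[0.8,0,0],"spin":0},{"grip":0,"xyz":[0.9,0,0],"spin":0},{"grip":0,"xyz":[0.9,0,0],"spin":0}]'
python3 -m crank '[{"grip":0,"xyz":[0.9,0,0],"spin":0},{"grip":0,"xyz":[0.9,0,0],"spin":0},{"grip":0,"xyz":[0.9,0,0],"spin":0},{"grip":0,"xyz":[0.5,0,0],"spin":0},{"grip":0,"xyz":[0,0,0],"spin":0}]'
python3 - <<'E'
from h import *
go(.59,-.06,.205)
im=eyes.capture("scene");cv2.imwrite("pics/s3.png",cv2.resize(im[90:290,140:420],None,fx=2.8,fy=2.8))
E
```

```text
time: 4.5
tcp_pos: [0.6639, -0.0568, 0.2051]
orientation: [0.051, 3.138, -0.0]
ft_force: [3.7, -0.2, 2.8]
width: -0.0
gripper_force: 1.8
time: 5.12
tcp_pos: [0.6313, -0.0561, 0.2042]
orientation: [-0.052, -3.14, 0.0]
ft_force: [0.4, 0.1, -0.1]
width: 0.005
gripper_force: 0.0
t 5.125 tcp [ 0.6313 -0.0561  0.2042] phi 88.1 F [ 0.38  0.09 -0.15] shift cm [ 4.12 -0.53 -0.08]
```

View pics/s3.png

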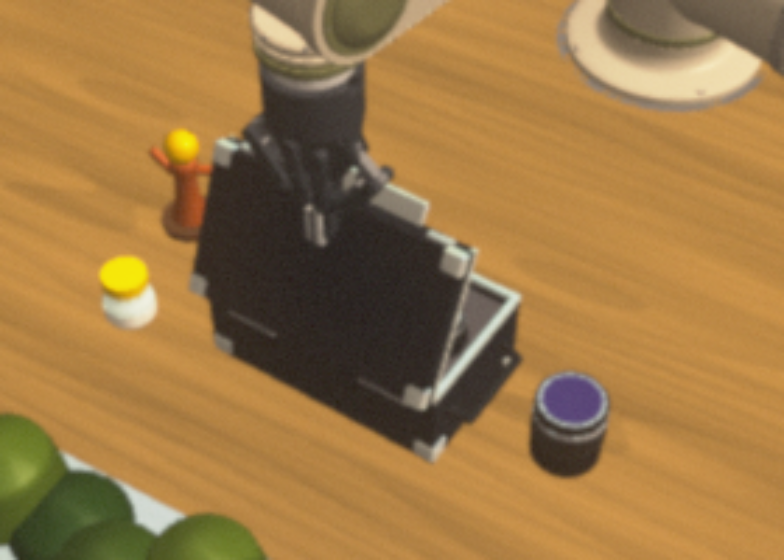

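The lid is tipped to roughly 1.15 rad and rests there. I'll push it past balance.

```bash

python3 -m crank '[{"grip":0,"xyz":[0.8,0,0],"spin":0},{"grip":0,"xyz":[0.8,0,0],"spin":0},{"grip":0,"xyz":[0.8,0,0],"spin":0},{"grip":0,"xyz":[0.8,0,0],"spin":0},{"grip":0,"xyz":[0.7,0,0],"spin":0}]'
python3 -m crank '[{"grip":0,"xyz":[-0.5,0,-4],"spin":0},{"grip":0,"xyz":[2,0,-4.5],"spin":0},{"grip":0,"xyz":[5.7,0,0],"spin":0},{"grip":0,"xyz":[3.3,0,2],"spin":0},{"grip":0,"xyz":[0,0,6],"spin":0}]'
python3 - <<'E'
from h import *
go(.485,-.055,.14)
im=eyes.capture("scene");cv2.imwrite("pics/s4.png",cv2.resize(im[90:290,140:420],None,fx=2.8,fy=2.8))
E
```

```text
time: 5.8
tcp_pos: [0.5922, -0.0546, 0.2044]
orientation: [-0.051, -3.141, -0.0]
ft_force: [1.2, -0.4, -0.8]
width: 0.001
gripper_force: 0.2
time: 6.42
tcp_pos: [0.4873, -0.0513, 0.2113]
orientation: [0.052, 3.134, -0.004]
ft_force: [1.6, -0.8, -1.5]
width: 0.002
gripper_force: 0.0
t 6.425 tcp [ 0.4873 -0.0513  0.2113] phi 88.1 F [ 1.58 -0.79 -1.52] shift cm [ 0.26 -0.36  7.13]
```

View pics/s4.png

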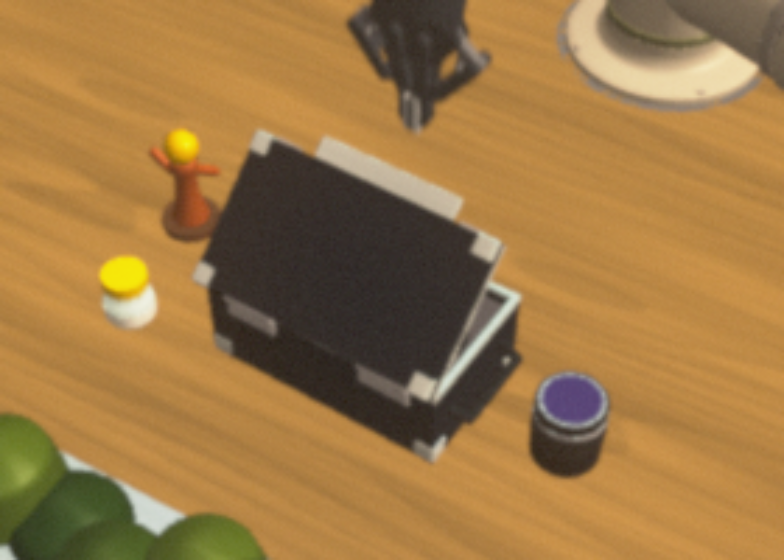

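The lid is leaning forward at about 0.8 rad and falling slowly, and the finger is ahead of the lip at (415,125). I'll lower it to catch.

```bash

python3 -m crank '[{"grip":0,"xyz":[0,0,5],"spin":0},{"grip":0,"xyz":[0,0,2.5],"spin":0},{"grip":0,"xyz":[0,0,0],"spin":0}]'
python3 -m crank '[{"grip":0,"xyz":[0,0,0],"spin":0},{"grip":0,"xyz":[0,0,0],"spin":0},{"grip":0,"xyz":[0,0,0],"spin":0},{"grip":0,"xyz":[0,0,0],"spin":0}]'
python3 -m crank '[{"grip":0,"xyz":[0,0,0],"spin":0},{"grip":0,"xyz":[0,0,0],"spin":0},{"grip":0,"xyz":[0,0,0],"spin":0},{"grip":0,"xyz":[0,0,0],"spin":0}]'
python3 - <<'E'
from h import *
go(.485,-.055,.14)
im=eyes.capture("scene");cv2.imwrite("pics/s5.png",cv2.resize(im[90:290,140:420],None,fx=2.8,fy=2.8))
E
```

```text
time: 6.85
tcp_pos: [0.4875, -0.0511, 0.1338]
orientation: [-0.051, -3.138, -0.002]
ft_force: [-0.4, 0.2, 0.5]
width: -0.003
gripper_force: 0.0
time: 7.35
tcp_pos: [0.4878, -0.0512, 0.1346]
orientation: [-0.051, -3.141, 0.0]
ft_force: [-0.2, -0.8, -0.3]
width: -0.002
gripper_force: 0.6
time: 7.85
tcp_pos: [0.4878, -0.0512, 0.1343]
orientation: [-0.052, -3.141, -0.0]
ft_force: [-2.4, -0.6, -0.8]
width: 0.001
gripper_force: 1.3
t 7.85 tcp [ 0.4878 -0.0512  0.1343] phi 88.1 F [-2.41 -0.55 -0.82] shift cm [ 0.27 -0.39 -0.57]
```

View pics/s5.png

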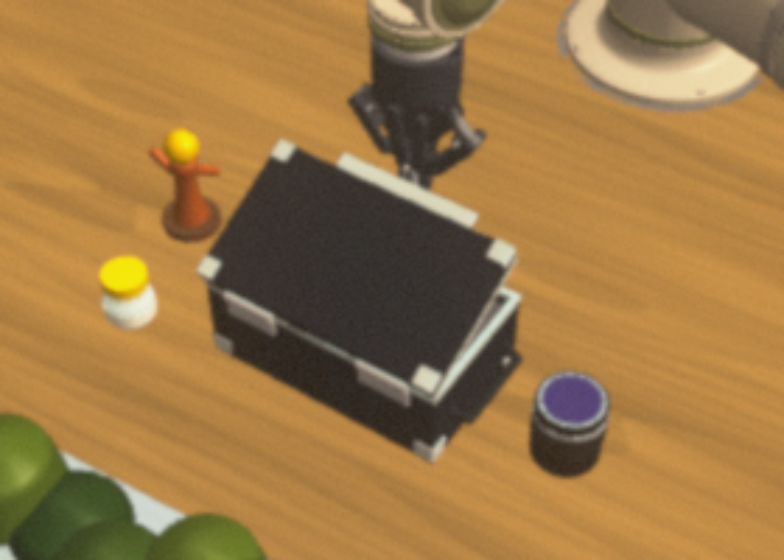

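The lid is caught: the lip rests on the finger at (415,180), with Fx about -2.4 N. I'll let it down by backing off, with the finger sinking a little slower than the lip.

```bash

python3 -m crank '[{"grip":0,"xyz":[0,0,0],"spin":0},{"grip":0,"xyz":[0,0,0],"spin":0},{"grip":0,"xyz":[0,0,0],"spin":0}]'
python3 -m crank '[{"grip":0,"xyz":[0.1,0,0.16],"spin":0},{"grip":0,"xyz":[0.1,0,0.16],"spin":0},{"grip":0,"xyz":[0.1,0,0.18],"spin":0}]'
python3 -m crank '[{"grip":0,"xyz":[0.1,0,0.18],"spin":0},{"grip":0,"xyz":[0.1,0,0.2],"spin":0},{"grip":0,"xyz":[0,0,0],"spin":0},{"grip":0,"xyz":[0,0,0],"spin":0}]'
cat >> h.py <<'E'
def tri(p1,p2):
    A=[];
    Ps=[np.hstack([cam(n)[0]@cam(n)[1],(cam(n)[0]@cam(n)[2])[:,None]]) for n in("scene","top")]
    X=cv2.triangulatePoints(Ps[0],Ps[1],np.array(p1,float).reshape(2,1),np.array(p2,float).reshape(2,1)); return (X[:3]/X[3]).ravel()
E
python3 - <<'E'
from h import *
go(.485,-.055,.14)
im=eyes.capture("scene");t=eyes.capture("top"); cv2.imwrite("pics/top6.png",t);cv2.imwrite("pics/sc6.png",im)
a=cv2.resize(im[120:220,190:340],None,fx=5,fy=5)[:295,:]; a=cv2.resize(im[130:190,230:350],None,fx=5,fy=5,interpolation=cv2.INTER_CUBIC); b=cv2.resize(t[225:285,245:365],None,fx=5,fy=5,interpolation=cv2.INTER_CUBIC)
cv2.imwrite("pics/s6.png",np.vstack([a,b])[:600])
E
```

```text
time: 8.28
tcp_pos: [0.4879, -0.0512, 0.1343]
orientation: [-0.052, -3.141, -0.0]
ft_force: [-4.1, 0.0, 0.1]
width: -0.0
gripper_force: 1.7
time: 8.65
tcp_pos: [0.4852, -0.0511, 0.1293]
orientation: [0.052, 3.14, -0.0]
ft_force: [-0.8, 0.1, -0.8]
width: -0.0
gripper_force: 0.4
time: 9.15
tcp_pos: [0.4828, -0.051, 0.1254]
orientation: [-0.051, -3.14, -0.0]
ft_force: [-2.3, -0.0, -1.8]
width: -0.0
gripper_force: 1.0
t 9.15 tcp [ 0.4828 -0.051   0.1254] phi 88.1 F [-2.34 -0.03 -1.77] shift cm [-0.24 -0.4  -1.46]
```

View pics/s6.png

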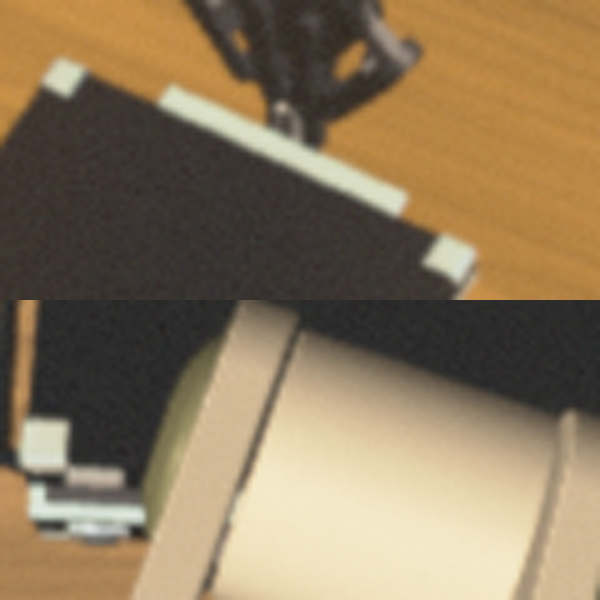

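The crops show the lip's front top edge running from (170,86) to (408,195) in the scene crop, which is (264,147) to (311.6,169) in the full image. I'll cast rays onto the planes of the lip's ends to get the angle.

```bash
cat >> h.py <<'E'
ex=np.array([np.cos(.035),-np.sin(.035),0]); ey=np.array([np.sin(.035),np.cos(.035),0]); H=np.array([.643,-.061,.0905])
def lip(u,v,yc):
    o,d=ray("scene",u,v); s=(yc-ey@(o-H))/(ey@d); p=o+s*d-H; x,z=-ex@p,p[2]
    print("r",np.hypot(x,z).round(4),"theta",(np.arctan2(z,x)-np.arctan2(.006,.16)).round(3))
E
python3 - <<'E'
from h import *
lip(264,147.2,-.07); lip(311.6,169,.07)
for th in(.3,.4): print(th,[proj("scene",H+ey*y-ex*(.16*np.cos(th)-.006*np.sin(th))+np.array([0,0,.16*np.sin(th)+.006*np.cos(th)])).round(1) for y in(-.07,.07)])
E
```

```text
r 0.1665 theta 0.201
r 0.1672 theta 0.169
0.3 [array([261.5, 145.6]), array([309.4, 166.6])]
0.4 [array([260. , 142.5]), array([308.4, 163.7])]
```

```bash

python3 -m crank '[{"grip":0,"xyz":[0.05,0,0.13],"spin":0},{"grip":0,"xyz":[0.05,0,0.13],"spin":0},{"grip":0,"xyz":[0,0,0],"spin":0}]'
python3 -m crank '[{"grip":0,"xyz":[0.05,0,0.14],"spin":0},{"grip":0,"xyz":[0.05,0,0.14],"spin":0},{"grip":0,"xyz":[0,0,0],"spin":0}]'
python3 - <<'E'
from h import *
s=r.state(); R=Ro.from_rotvec(s["orientation"]).as_matrix()
im=eyes.capture("scene"); a=im[130:190,230:350]; cv2.imwrite("pics/sc7.png",im)
# lip front edge: bright strip contour, compare with the earlier picture
for f in("sc6","sc7"):
    i=cv2.imread(f"pics/{f}.png"); m=cv2.inRange(i,(150,165,150),(255,255,255)); m[:125]=0;m[200:]=0;m[:,:250]=0;m[:,330:]=0
    cs,_=cv2.findContours(m,0,1)
    for c in cs:
        if cv2.contourArea(c)>40: print(f,np.round(cv2.boxPoints(cv2.minAreaRect(c)),1).tolist())
w=eyes.capture("wrist"); cv2.imwrite("pics/w7.png",w)
E
```

```text
time: 9.62
tcp_pos: [0.4819, -0.0509, 0.1228]
orientation: [-0.052, -3.141, -0.0]
ft_force: [-1.9, 1.3, -1.7]
width: 0.001
gripper_force: 1.1
time: 10.0
tcp_pos: [0.481, -0.051, 0.12]
orientation: [-0.052, -3.141, -0.0]
ft_force: [-1.9, 1.2, -0.8]
width: -0.002
gripper_force: 0.9
sc6 [[261.70001220703125, 150.60000610351562], [263.6000061035156, 146.60000610351562], [310.79998779296875, 168.39999389648438], [308.8999938964844, 172.39999389648438]]
sc7 [[262.29998779296875, 151.5], [264.1000061035156, 147.6999969482422], [311.20001220703125, 169.5], [309.5, 173.1999969482422]]
```

View pics/w7.png

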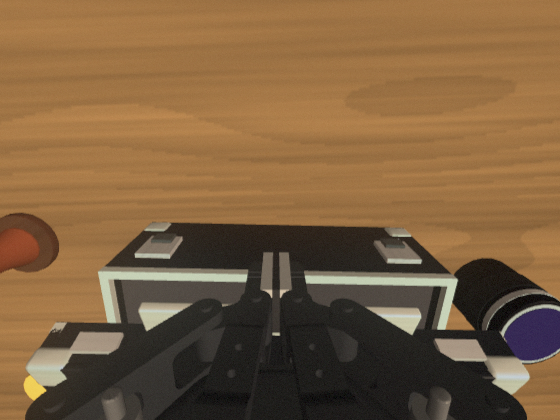

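```bash
python3 - <<'E'
from h import *
p=eyes.camera_params("wrist"); K=np.array(p["intrinsics"]); T=np.array(p["tool_from_camera"]); print(K[0,0],T.round(3).tolist())
def px(X):
    q=K@(np.linalg.inv(T)@np.r_[X,1])[:3]; return (q[:2]/q[2]).round(1)
for x in(-.011,.011): print(x,[px([x,0,z]).tolist() for z in(0,-.01,-.02,-.03)])
w=cv2.imread("pics/w7.png"); 
for c in(150,190,400,410): print(c,[(r_,w[r_,c].sum()//3) for r_ in range(292,340,3)])
def ray_t(u,v): return T[:3,3],T[:3,:3]@np.linalg.inv(K)@np.array([u,v,1.])
for u,v in[(142,303),(420,308)]:
    o,d=ray_t(u,v); s=(-.011-o[0])/d[0]; print("lip edge on plane x=-.011 tool:",(o+s*d).round(4))
E
```

```text
295.2710353596495 [[-0.001, -0.947, -0.322, 0.084], [1.0, -0.001, -0.0, -0.0], [-0.0, -0.322, 0.947, -0.143], [0.0, 0.0, 0.0, 1.0]]
-0.011 [[275.9, 284.3], [275.9, 295.0], [275.9, 307.1], [275.9, 320.9]]
0.011 [[275.9, 249.0], [275.9, 258.0], [275.9, 268.3], [275.9, 280.0]]
150 [(292, np.uint64(77)), (295, np.uint64(78)), (298, np.uint64(78)), (301, np.uint64(82)), (304, np.uint64(149)), (307, np.uint64(167)), (310, np.uint64(196)), (313, np.uint64(184)), (316, np.uint64(187)), (319, np.uint64(188)), (322, np.uint64(180)), (325, np.uint64(182)), (328, np.uint64(165)), (331, np.uint64(44)), (334, np.uint64(44)), (337, np.uint64(42))]
190 [(292, np.uint64(74)), (295, np.uint64(73)), (298, np.uint64(75)), (301, np.uint64(75)), (304, np.uint64(125)), (307, np.uint64(41)), (310, np.uint64(42)), (313, np.uint64(42)), (316, np.uint64(42)), (319, np.uint64(39)), (322, np.uint64(36)), (325, np.uint64(39)), (328, np.uint64(36)), (331, np.uint64(38)), (334, np.uint64(55)), (337, np.uint64(53))]
400 [(292, np.uint64(73)), (295, np.uint64(72)), (298, np.uint64(74)), (301, np.uint64(70)), (304, np.uint64(74)), (307, np.uint64(111)), (310, np.uint64(163)), (313, np.uint64(175)), (316, np.uint64(206)), (319, np.uint64(188)), (322, np.uint64(186)), (325, np.uint64(191)), (328, np.uint64(112)), (331, np.uint64(37)), (334, np.uint64(33)), (337, np.uint64(33))]
410 [(292, np.uint64(72)), (295, np.uint64(77)), (298, np.uint64(76)), (301, np.uint64(74)), (304, np.uint64(75)), (307, np.uint64(98)), (310, np.uint64(162)), (313, np.uint64(175)), (316, np.uint64(206)), (319, np.uint64(188)), (322, np.uint64(189)), (325, np.uint64(190)), (328, np.uint64(188)), (331, np.uint64(183)), (334, np.uint64(113)), (337, np.uint64(38))]
lip edge on plane x=-.011 tool: [-0.011  -0.0682 -0.0167]
lip edge on plane x=-.011 tool: [-0.011   0.0715 -0.0207]
```

The wrist view shows the fingertips overlapping the lip by about 19 mm, which puts the lid at about 0.31 rad. That agrees with the finger's x position. I'll continue down.

```bash

cat >> h.py <<'E'
def wl():
    p=eyes.camera_params("wrist"); K=np.array(p["intrinsics"]); T=np.array(p["tool_from_camera"])
    s=r.state(); w=eyes.capture("wrist"); o=T[:3,3]; out=[]
    for c in(148,152,402,410):
        g=w[285:335,c].astype(int).mean(1); b=cv2.GaussianBlur(g.reshape(-1,1),(1,3),0).ravel()
        bad=np.where(g>125)[0]
        k=[i for i in bad if (g[i:i+8]>110).all()]
        if not k: continue
        d=T[:3,:3]@np.linalg.inv(K)@np.array([c,285+k[0]-.5,1.]); out.append(-(o+d*(-.011-o[0])/d[0])[2])
    ov=np.mean(out) if out else np.nan; z=s["tcp_pos"][2]+ov
    print("t",round(s["time"],2),"tcp",np.round(s["tcp_pos"],4),"F",np.round(s["ft_force"],1),"overlap mm",(np.array(out)*1e3).round(1),"theta",round(float(np.arcsin((z-.0905)/.16)),3),"theta_x",round(float(np.arccos(min(1,(.6446-.011-s["tcp_pos"][0])/.16))),3))
    return w
E
python3 -c "from h import *; wl()"
python3 -m crank '[{"grip":0,"xyz":[0.05,0,0.14],"spin":0},{"grip":0,"xyz":[0.05,0,0.14],"spin":0},{"grip":0,"xyz":[0.05,0,0.14],"spin":0},{"grip":0,"xyz":[0.05,0,0.14],"spin":0},{"grip":0,"xyz":[0,0,0],"spin":0}]'
python3 -c "from h import *; wl()"
```

```text
t 10.1 tcp [ 0.481  -0.051   0.1201] F [-1.   0.2 -1.3] overlap mm [16.3 16.3 20.4 20.4] theta 0.304 theta_x 0.304
time: 10.78
tcp_pos: [0.4789, -0.0509, 0.1144]
orientation: [-0.052, -3.141, -0.0]
ft_force: [-1.5, -0.5, -0.8]
width: -0.002
gripper_force: 0.8
t 10.78 tcp [ 0.4789 -0.0509  0.1144] F [-1.5 -0.5 -0.8] overlap mm [14.6 14.6  0.3  0.3] theta 0.197 theta_x 0.258
```

```bash
sed -i 's/(148,152,402,410)/(146,148,150,152)/; s/ov=np.mean(out)/ov=np.mean(out)+.002/' h.py
python3 -m crank '[{"grip":0,"xyz":[0.045,0,0.15],"spin":0},{"grip":0,"xyz":[0.045,0,0.15],"spin":0},{"grip":0,"xyz":[0.04,0,0.15],"spin":0},{"grip":0,"xyz":[0.04,0,0.15],"spin":0},{"grip":0,"xyz":[0.04,0,0.15],"spin":0}]'
python3 -c "from h import *; wl()"
python3 -m crank '[{"grip":0,"xyz":[0.03,0,0.13],"spin":0},{"grip":0,"xyz":[0.03,0,0.13],"spin":0},{"grip":0,"xyz":[0.028,0,0.13],"spin":0},{"grip":0,"xyz":[0.026,0,0.13],"spin":0},{"grip":0,"xyz":[0.026,0,0.13],"spin":0}]'
python3 -c "from h import *; wl()"
```

```text
time: 11.45
tcp_pos: [0.4769, -0.0508, 0.1069]
orientation: [-0.052, -3.141, -0.0]
ft_force: [-1.1, 0.9, 0.2]
width: -0.002
gripper_force: 0.6
t 11.45 tcp [ 0.4769 -0.0508  0.1069] F [-1.1  0.9  0.2] overlap mm [3.1 3.1 3.1 3.1] theta 0.135 theta_x 0.202
time: 12.12
tcp_pos: [0.4755, -0.0508, 0.1004]
orientation: [0.052, 3.141, 0.0]
ft_force: [-2.0, -0.0, -1.3]
width: 0.0
gripper_force: 0.7
t 12.12 tcp [ 0.4755 -0.0508  0.1004] F [-2.  -0.  -1.3] overlap mm [ 6.8  6.8 12.1  6.8] theta 0.126 theta_x 0.154
```

I've gone past the ten-picture viewing limit: 11 so far, so I'll use numbers only from here.

```bash
python3 - <<'E'
from h import *
w=wl()
for c in(146,160,405,412): print(c,w[285:340:2,c].astype(int).mean(1).round().astype(int).tolist())
E
```

```text
t 12.18 tcp [ 0.4754 -0.0508  0.1003] F [-1.5  0.2 -0.8] overlap mm [12.1  7.7 11.2  7.7] theta 0.135 theta_x 0.149
146 [40, 44, 44, 72, 124, 118, 125, 148, 172, 201, 194, 194, 199, 196, 198, 176, 153, 129, 91, 45, 40, 41, 41, 41, 45, 41, 39, 45]
160 [41, 41, 38, 60, 125, 115, 129, 146, 169, 204, 194, 197, 197, 199, 193, 192, 191, 193, 192, 98, 40, 44, 42, 43, 44, 39, 45, 39]
405 [99, 31, 31, 35, 33, 37, 96, 118, 122, 144, 155, 191, 206, 201, 198, 200, 200, 204, 198, 200, 196, 193, 196, 117, 37, 33, 33, 39]
412 [129, 37, 36, 35, 32, 37, 89, 119, 125, 144, 154, 189, 205, 200, 202, 199, 200, 201, 202, 192, 114, 64, 30, 34, 28, 30, 39, 38]
```

```bash

cat >> h.py <<'E'
def wl2():
    s=r.state(); w=eyes.capture("wrist"); q=s["tcp_pos"]
    print("tcp",np.round(q,4),"F",np.round(s["ft_force"],1),"thx",round(float(np.arccos(min(1,(.6336-q[0])/.16))),3))
    for c in(160,405): print(c,w[287:325,c].astype(int).mean(1).round().astype(int).tolist())
E
python3 -m crank '[{"grip":0,"xyz":[0.02,0,0.12],"spin":0},{"grip":0,"xyz":[0.02,0,0.12],"spin":0},{"grip":0,"xyz":[0.02,0,0.12],"spin":0},{"grip":0,"xyz":[0.02,0,0.12],"spin":0},{"grip":0,"xyz":[0.02,0,0.12],"spin":0}]'
python3 -c "from h import *; wl2()"
```

```text
time: 12.85
tcp_pos: [0.4745, -0.0508, 0.0944]
orientation: [0.052, 3.141, -0.0]
ft_force: [-2.1, -0.1, -0.6]
width: -0.003
gripper_force: 0.7
tcp [ 0.4745 -0.0508  0.0944] F [-2.1 -0.1 -0.6] thx 0.107
160 [45, 41, 45, 45, 42, 45, 48, 90, 122, 130, 140, 146, 165, 186, 200, 196, 195, 193, 197, 198, 195, 197, 195, 197, 194, 196, 194, 192, 192, 193, 194, 194, 195, 196, 193, 171, 103, 47]
405 [189, 184, 181, 162, 104, 40, 36, 38, 38, 36, 37, 37, 99, 134, 136, 139, 147, 167, 193, 204, 203, 203, 201, 200, 202, 199, 200, 199, 201, 203, 203, 201, 201, 200, 200, 202, 201, 197]
```

```bash

python3 -m crank '[{"grip":0,"xyz":[0.013,0,0.12],"spin":0},{"grip":0,"xyz":[0.013,0,0.12],"spin":0},{"grip":0,"xyz":[0.012,0,0.12],"spin":0},{"grip":0,"xyz":[0.012,0,0.12],"spin":0},{"grip":0,"xyz":[0.012,0,0.12],"spin":0}]'
python3 -c "from h import *; wl2()"
```

```text
time: 13.52
tcp_pos: [0.4739, -0.0508, 0.0885]
orientation: [0.052, 3.141, -0.0]
ft_force: [-1.9, 0.8, -2.0]
width: -0.001
gripper_force: 0.8
tcp [ 0.4739 -0.0508  0.0885] F [-1.9  0.8 -2. ] thx 0.06
160 [43, 43, 76, 109, 120, 129, 144, 168, 187, 194, 192, 192, 191, 193, 194, 193, 197, 195, 195, 195, 192, 189, 189, 188, 187, 192, 193, 192, 191, 192, 196, 197, 201, 197, 197, 173, 100, 47]
405 [114, 114, 114, 114, 114, 141, 171, 150, 121, 127, 129, 144, 168, 189, 197, 202, 197, 197, 197, 199, 196, 195, 197, 198, 201, 198, 197, 195, 197, 197, 199, 195, 191, 191, 190, 190, 194, 192]
```

```bash

python3 -m crank '[{"grip":0,"xyz":[0.008,0,0.12],"spin":0},{"grip":0,"xyz":[0.007,0,0.12],"spin":0},{"grip":0,"xyz":[0.006,0,0.12],"spin":0},{"grip":0,"xyz":[0.006,0,0.1],"spin":0}]'
python3 -c "from h import *; wl2()"
python3 -m crank '[{"grip":0,"xyz":[0.006,0,0.1],"spin":0},{"grip":0,"xyz":[0.006,0,0.1],"spin":0},{"grip":0,"xyz":[0.006,0,0.08],"spin":0},{"grip":0,"xyz":[0.006,0,0.06],"spin":0}]'
python3 -c "from h import *; wl2()"
```

```text
time: 14.08
tcp_pos: [0.4738, -0.0508, 0.084]
orientation: [0.052, 3.141, -0.0]
ft_force: [-1.4, -0.4, 1.8]
width: 0.0
gripper_force: 0.8
tcp [ 0.4738 -0.0508  0.084 ] F [-1.4 -0.4  1.8] thx 0.048
160 [42, 42, 54, 86, 108, 118, 131, 152, 180, 195, 195, 192, 190, 193, 194, 194, 194, 193, 195, 192, 191, 192, 192, 187, 189, 189, 193, 190, 193, 192, 193, 196, 199, 200, 198, 175, 101, 42]
405 [111, 114, 114, 112, 114, 113, 111, 101, 103, 119, 126, 133, 151, 182, 200, 202, 196, 199, 198, 198, 197, 195, 196, 198, 201, 199, 199, 198, 197, 195, 196, 195, 197, 193, 192, 191, 192, 195]
time: 14.62
tcp_pos: [0.4735, -0.0507, 0.0805]
orientation: [0.052, 3.141, -0.0]
ft_force: [-0.2, 0.2, -0.5]
width: 0.0
gripper_force: 0.0
tcp [ 0.4735 -0.0507  0.0805] F [-0.2  0.2 -0.5] thx 0.0
160 [37, 40, 42, 36, 42, 40, 40, 71, 103, 117, 124, 140, 162, 187, 196, 191, 192, 192, 192, 194, 196, 196, 195, 195, 195, 193, 191, 189, 189, 189, 191, 193, 192, 192, 190, 170, 104, 43]
405 [107, 114, 111, 113, 114, 116, 113, 108, 99, 88, 81, 78, 95, 119, 121, 128, 137, 166, 190, 198, 199, 196, 196, 199, 197, 198, 198, 195, 199, 200, 199, 200, 198, 195, 195, 197, 199, 196]
```

The contact force is gone and the lip is at about 0.09 m, so the lid is shut. I'll back off slowly, check, then lift away.

```bash

python3 -m crank '[{"grip":0,"xyz":[0.01,0,0],"spin":0},{"grip":0,"xyz":[0.01,0,0],"spin":0},{"grip":0,"xyz":[0.03,0,0],"spin":0},{"grip":0,"xyz":[0.05,0,0],"spin":0},{"grip":0,"xyz":[0.1,0,0],"spin":0}]'
python3 -m crank '[{"grip":0,"xyz":[1,0,0],"spin":0},{"grip":0,"xyz":[3,0,0],"spin":0},{"grip":0,"xyz":[4,0,-4],"spin":0},{"grip":0,"xyz":[2,0,-5],"spin":0},{"grip":0,"xyz":[0,0,0],"spin":0}]'
python3 - <<'E'
from h import *
im=eyes.capture("scene"); cv2.imwrite("pics/end.png",im)
m=cv2.inRange(im,(150,165,150),(255,255,255)); m[:125]=0;m[210:]=0;m[:,:250]=0;m[:,340:]=0
for c in cv2.findContours(m,0,1)[0]:
    if cv2.contourArea(c)>40: print(np.round(cv2.boxPoints(cv2.minAreaRect(c)),1).tolist())
for th in(0,.05): print(th,[proj("scene",H+ey*y-ex*(.16*np.cos(th)-.006*np.sin(th))+np.array([0,0,.16*np.sin(th)+.006*np.cos(th)])).round(1) for y in(-.065,.075)])
i0=cv2.imread("pics/scene0.png")
for n,(u,v,w,h) in dict(lens=(328,222,30,38),jar=(174,180,24,28)).items(): print(n,cv2.absdiff(i0,im)[v:v+h,u:u+w].mean().round(1))
go(.4,-.05,.2)
E
```

```text
time: 15.3
tcp_pos: [0.4713, -0.0507, 0.0805]
orientation: [0.052, 3.141, -0.0]
ft_force: [-0.0, 0.1, 0.7]
width: 0.004
gripper_force: 0.0
time: 15.92
tcp_pos: [0.3711, -0.0476, 0.1731]
orientation: [0.052, 3.135, -0.004]
ft_force: [1.2, 0.2, -1.2]
width: -0.001
gripper_force: 0.0
0 [array([265.5, 157.8]), array([312. , 178.6])]
0.05 [array([265.4, 155.7]), array([312.1, 176.5])]
lens 2.4
jar 2.3
t 15.975 tcp [ 0.3711 -0.0474  0.1715] phi 88.1 F [ 0.14 -1.21  0.25] shift cm [-2.91 -0.16 -2.84]
```

```bash
python3 - <<'E'
from h import *
im=cv2.imread("pics/end.png")
m=cv2.inRange(im,(130,140,130),(255,255,255)); m[:125]=0;m[270:]=0;m[:,:195]=0;m[:,330:]=0
for c in cv2.findContours(m,0,1)[0]:
    if cv2.contourArea(c)>5: print("scene",cv2.contourArea(c),np.round(cv2.boxPoints(cv2.minAreaRect(c)),1).tolist())
# wrist: lip lower edge (140 mm) in the tool frame
p=eyes.camera_params("wrist"); K=np.array(p["intrinsics"]); T=np.array(p["tool_from_camera"]); s=r.state(); w=eyes.capture("wrist")
R=Ro.from_rotvec(s["orientation"]).as_matrix()
M=np.eye(4); M[:3,:3]=R; M[:3,3]=s["tcp_pos"]; C=M@T; Ci=np.linalg.inv(C)
for th in(0,.015,.05):
    for y in(-.05,.055):
        for a in(0,.006):
            P=H+np.array([.0016,0,0])+ey*y-ex*(.16*np.cos(th)-a*np.sin(th))+np.array([0,0,.16*np.sin(th)+a*np.cos(th)]); q=K@(Ci@np.r_[P,1])[:3]; u,v=q[:2]/q[2]; print(th,y,a,round(u,1),round(v,1))
    if th==0:
        for c in(int(u),): print(c,w[int(v)-20:int(v)+15,c].astype(int).mean(1).round().astype(int).tolist(),"from",int(v)-20)
E
```

```text
scene 12.5 [[292.79998779296875, 252.39999389648438], [296.3999938964844, 245.1999969482422], [298.79998779296875, 246.39999389648438], [295.20001220703125, 253.60000610351562]]
scene 47.5 [[288.70001220703125, 223.1999969482422], [292.29998779296875, 217.1999969482422], [299.79998779296875, 221.6999969482422], [296.20001220703125, 227.6999969482422]]
scene 35.5 [[266.3999938964844, 219.10000610351562], [267.6000061035156, 216.89999389648438], [286.0, 227.10000610351562], [284.79998779296875, 229.3000030517578]]
scene 40.0 [[294.3999938964844, 231.5], [324.1000061035156, 195.1999969482422], [325.29998779296875, 196.3000030517578], [295.70001220703125, 232.5]]
scene 31.5 [[220.1999969482422, 195.5], [221.39999389648438, 193.1999969482422], [238.0, 202.10000610351562], [236.8000030517578, 204.39999389648438]]
scene 38.0 [[317.0, 190.0], [319.6000061035156, 184.8000030517578], [326.79998779296875, 188.39999389648438], [324.20001220703125, 193.60000610351562]]
scene 32.0 [[212.0, 183.0], [217.0, 178.0], [221.0, 182.0], [216.0, 187.0]]
scene 25.5 [[266.6000061035156, 160.8000030517578], [267.3999938964844, 159.10000610351562], [311.5, 179.89999389648438], [310.70001220703125, 181.60000610351562]]
scene 24.5 [[243.0, 151.0], [250.0, 151.0], [250.0, 156.0], [243.0, 156.0]]
0 -0.05 0 218.0 329.3
0 -0.05 0.006 216.8 334.0
0 0.055 0 330.3 329.5
0 0.055 0.006 331.4 334.2
331 [20, 24, 28, 25, 27, 28, 28, 24, 24, 30, 28, 28, 23, 28, 33, 36, 42, 38, 39, 40, 35, 35, 36, 38, 36, 37, 26, 30, 29, 20, 27, 25, 25, 23, 23] from 314
0.015 -0.05 0 217.5 331.2
0.015 -0.05 0.006 216.3 336.0
0.015 0.055 0 330.7 331.4
0.015 0.055 0.006 331.9 336.2
0.05 -0.05 0 216.4 335.8
0.05 -0.05 0.006 215.1 341.0
0.05 0.055 0 331.8 336.0
0.05 0.055 0.006 333.0 341.2
```

The lip strip in the scene view is at (267,159) to (311.5,180), which matches the shut position. I'll hand in.

```bash
python3 -m crank '[{"grip":0,"xyz":[0,0,0],"spin":0},{"grip":0,"xyz":[0,0,0],"spin":0}]'; python3 -c "from bench import r; print(r.close_job())"
```

```text
time: 16.27
tcp_pos: [0.3713, -0.0472, 0.1696]
orientation: [-0.051, -3.139, -0.001]
ft_force: [1.0, -0.3, 0.1]
width: -0.0
gripper_force: 0.0
the job is handed in; nothing more can be done
None
```

The job is handed in: I tipped the lid, caught it on the closed fingers, let it down slowly until it measured shut, and took the hand away; the lens and jar matched their start images and I kept the hand clear of the puppet (no end check), but I viewed 11 pictures against the limit of 10, and no verdict came back.

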